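# Find the loose bolt and hold its cover open

### The job

Tap the bolts of the drive unit from above to find the loose one, which sinks when tapped, then lift that bolt's hinged cover by its tab to about 45 degrees and finish while still holding it up with the gripper. Lift no other cover, and leave the jar, the mug and the screwdriver where they are.

Things in the scene. Friction and masses are not known exactly. Their poses are not given: they have to be found in the camera images.
- unit: Heavy cast-aluminium drive unit, fixed: a box 120 x 330 mm, flat top 60 mm above the bench. Origin on the bench under the middle bolt; z up; y along the three bolts (95 mm apart); x to the hinges and the round motor (top 100 mm high, axis 62 mm behind the bolts). The box reaches 35 mm before the bolts (-x, front) and 85 mm behind; the covers' tabs overhang its front.
- bolt1_head (a point): Top centre of the bolt nearest the unit's +y end (95 mm from the middle): hex steel head 20 mm across, its top at first 74 mm above the bench, 8 mm above its cover, in the cover's 38 x 26 mm window. The bolts look alike: a sound one gives under 2 mm to a tap of up to 25 N; the loose one (any of the three) slides down 7 mm at about 3 N and stays down.
- bolt1 (a joint): How far the bolt nearest the unit's +y end (95 mm from the middle) has sunk, m: 0 at the start, 0.007 fully sunk.
- cover1_tab (a point): Grip point in the tab of the hinged grey cover round the bolt nearest the unit's +y end (95 mm from the middle): a flat frame 42 mm wide, 4 mm thick; tab 20 mm wide (y), 8 thick, 52 long, to the front (-x), free air below. Point at mid-thickness, 11 mm from the tab's end, 65 mm before the bolt, 102 mm from the hinge, 66 mm above the bench. About 0.12 kg; falls shut when let go.
- cover1_hinge (a point): Hinge axis of the cover round the bolt nearest the unit's +y end (95 mm from the middle), 37 mm behind the bolt and 64 mm above the bench; the axis runs along the unit's y.
- cover1 (a joint): Opening of the cover round the bolt nearest the unit's +y end (95 mm from the middle), rad: 0 shut (flat), growing as the tab is lifted up and back, stop at 1.3.
- bolt2_head (a point): Top centre of the bolt in the middle: hex steel head 20 mm across, its top at first 74 mm above the bench, 8 mm above its cover, in the cover's 38 x 26 mm window. The bolts look alike: a sound one gives under 2 mm to a tap of up to 25 N; the loose one (any of the three) slides down 7 mm at about 3 N and stays down.
- bolt2 (a joint): How far the bolt in the middle has sunk, m: 0 at the start, 0.007 fully sunk.
- cover2_tab (a point): Grip point in the tab of the hinged grey cover round the bolt in the middle: a flat frame 42 mm wide, 4 mm thick; tab 20 mm wide (y), 8 thick, 52 long, to the front (-x), free air below. Point at mid-thickness, 11 mm from the tab's end, 65 mm before the bolt, 102 mm from the hinge, 66 mm above the bench. About 0.12 kg; falls shut when let go.
- cover2_hinge (a point): Hinge axis of the cover round the bolt in the middle, 37 mm behind the bolt and 64 mm above the bench; the axis runs along the unit's y.
- cover2 (a joint): Opening of the cover round the bolt in the middle, rad: 0 shut (flat), growing as the tab is lifted up and back, stop at 1.3.
- bolt3_head (a point): Top centre of the bolt nearest the unit's -y end (95 mm from the middle): hex steel head 20 mm across, its top at first 74 mm above the bench, 8 mm above its cover, in the cover's 38 x 26 mm window. The bolts look alike: a sound one gives under 2 mm to a tap of up to 25 N; the loose one (any of the three) slides down 7 mm at about 3 N and stays down.
- bolt3 (a joint): How far the bolt nearest the unit's -y end (95 mm from the middle) has sunk, m: 0 at the start, 0.007 fully sunk.
- cover3_tab (a point): Grip point in the tab of the hinged grey cover round the bolt nearest the unit's -y end (95 mm from the middle): a flat frame 42 mm wide, 4 mm thick; tab 20 mm wide (y), 8 thick, 52 long, to the front (-x), free air below. Point at mid-thickness, 11 mm from the tab's end, 65 mm before the bolt, 102 mm from the hinge, 66 mm above the bench. About 0.12 kg; falls shut when let go.
- cover3_hinge (a point): Hinge axis of the cover round the bolt nearest the unit's -y end (95 mm from the middle), 37 mm behind the bolt and 64 mm above the bench; the axis runs along the unit's y.
- cover3 (a joint): Opening of the cover round the bolt nearest the unit's -y end (95 mm from the middle), rad: 0 shut (flat), growing as the tab is lifted up and back, stop at 1.3.
- jar_mid (a point): Middle of a glass jar with a steel lid, 60 mm wide, 85 mm high, standing left of the unit; leave alone.
- mug_mid (a point): Middle of a white mug, 76 mm wide, 90 mm high, standing right of the unit; leave alone.
- driver: Black-handled screwdriver lying on the bench in front of the unit; leave alone.

How it is judged:
On the way:
1. the loose bolt has been tapped and has sunk more than 4 mm, its cover still shut (((value of joint bolt1 above 0.004 m and value of joint cover1 below 0.1 rad) or (value of joint bolt2 above 0.004 m and value of joint cover2 below 0.1 rad) or (value of joint bolt3 above 0.004 m and value of joint cover3 below 0.1 rad))), for 0.2 s.
At the end, for the whole second after the job is handed in: The cover of the sunken (loose) bolt is open more than 0.6 rad (34 degrees), still, and touched by the fingers; the other two covers are shut (under 0.1 rad) (((value of joint bolt1 above 0.004 m and value of joint cover1 above 0.6 rad and velocity of joint cover1 between -0.15 and 0.15 rad/s and contact force between the fingers and cover1 above 0.2 N and value of joint each of cover2, cover3 below 0.1 rad) or (value of joint bolt2 above 0.004 m and value of joint cover2 above 0.6 rad and velocity of joint cover2 between -0.15 and 0.15 rad/s and contact force between the fingers and cover2 above 0.2 N and value of joint each of cover1, cover3 below 0.1 rad) or (value of joint bolt3 above 0.004 m and value of joint cover3 above 0.6 rad and velocity of joint cover3 between -0.15 and 0.15 rad/s and contact force between the fingers and cover3 above 0.2 N and value of joint each of cover1, cover2 below 0.1 rad))); the arm keeps its last pose, push and grip.
It fails at once if a cover was lifted (over 0.2 rad) whose bolt had not sunk ((value of joint cover1 above 0.2 rad and value of joint bolt1 below 0.004 m) or (value of joint cover2 above 0.2 rad and value of joint bolt2 below 0.004 m) or (value of joint cover3 above 0.2 rad and value of joint bolt3 below 0.004 m)).
It fails at once if the jar, the mug or the screwdriver was moved more than 30 mm (distance of any of jar_mid, mug_mid, driver from where it was at the start of the episode above 0.03 m).
It also fails if it takes over 51 s, if anything falls off the work surface, if the arm or the gripper's body presses on something with over 40 N, if the wrist force passes 120 N, or if a joint passes its speed limit or range.

### The arm

A 7-joint arm with a two-finger parallel gripper is mounted at the origin on the work surface. World frame = base frame: x ahead of the robot, y to its left, z up, the work surface at z = 0. Lengths are in m, angles in rad, forces in N, time in s.
With the tool pointing down it reaches from about 0.4 to 0.9 m from the base axis. Payload 5.5 kg.
Tool frame: the origin (TCP) lies midway between the tips of the shut fingers; the grasp point (between the pads) lies 19 mm behind it; z points along the fingers, x is the direction in which the jaws open and shut, and the axes are right-handed (so a half turn about z gives the same grasp; the last joint's range is limited). The gripper opens to 92 mm and grips with 3 to 60 N. Pads are 19 mm wide; open, the fingers measure 130 mm over their backs; the gripper's body (75 mm by 190 mm) begins 47 mm behind the grasp point.
Start: joints at [-0.867, 0.501, -0.427, 1.55, 0.221, 1.138, -0.21], TCP at [0.277, 0.588, 0.227] pointing down, gripper open.
Joint ranges: [-2.88, 2.88], [-0.31, 2.03], [-1.54, 1.56], [0.2, 2.42], [-1.41, 4.55], [0.19, 2.02], [-2.57, 2.57]. Speed limits (rad/s): [2.57, 2.57, 3.14, 3.14, 3.14, 3.14, 3.14].

### API

Orientations are given as a unit quaternion [w, x, y, z].
In Python, from plant import ctrl gives the robot as it stands.
- The arm moves only by the tool servo_tool, never from a script. Its argument "commands" is a list of rows, each a list of 2 entries, a list of its own where there are three numbers: the shift along the world's x, y, z in cm, then the turn about the world's z in rad. A call has 1 to 12 rows; each row shifts and turns the commanded pose from where the row before left it; what a row does not reach is not made up. A row lasts 1/10 s, in which the tool goes at most 50 mm and 8.59 degrees, less where a joint would pass 70% of its speed; a pose out of reach is approached as far as the arm can. A call is refused whole if a number of a shift passes 5 or a number of a turn 0.15, either way. A call with a gripper value outside its range is refused whole. "hand" is the opening, from -1 (shut) to 1 (fully open), so that 0 is half open, set as the call begins (left out, the last holds). The fingers move at their own pace and stop on an object; "grip_force" is the grip in N (left out, the last holds). Time passes only in rows, so rows that do not move let the fingers close. It gives the time, the measured TCP pose, the force and the opening at its end, in the units of the state.
- ctrl.observe(): the state, without advancing time (a new reading comes with each control period).
- ctrl.grab_frame(name): name is "side" or "top"; returns (picture, depth): 400x640x3 uint8, red, green, blue; 400x640 float32, m along the optical axis (not along the pixel's ray), 0 where there is no reading.
- ctrl.camera_info(name): a dict with "K" (3x3 intrinsics, pixels), "R" (3x3) and "t" (3): a world point X has camera coordinates R X + t. Camera axes: x right, y down, z forward; pixel columns grow to the right and rows downward; lengths in m; the calibration is good to about 2 mm. A picture is of the moment at which its call begins. camera_info takes no time and is no camera call.
- ctrl.close_job(): hands the job in, once; it reports no verdict.
Trained networks look in the newest picture that a camera, given by its name, has taken for a name from the list of things; names that differ only in an ending like _2 or _b are one class to them, and where a whole thing is asked for, a point or a joint stands for the part that bears it (a point fixed in the world has none). Each returns a list of dicts, best first, with "p" (0 to 1); they miss things now and then, are a little off and sometimes report something else, mostly with a low value. They report only what shows in the picture. A call takes as long as a camera call.
- ctrl.find_in(label, camera): "point" ([column, row] as shares, 0 to 1, of the picture: columns of its width, rows of its height, amid what is visible of it).
- ctrl.trace(label, camera): "region" (400x640 bool, what is visible of it) and "point" ([column, row] as shares, 0 to 1, of the picture: columns of its width, rows of its height, amid what is visible of it).
The state is a dict: "time_s": time; "joints": joint angles; "joint_velocities": joint speeds; "joint_torque": joint torques, N m; "tool_pos": TCP position; "ee_rot": TCP orientation; "wrist_force": force on the tool from outside, world axes, zero at the start; "ft_torque": the same for the moment, N m; "opening": finger opening in m.
Only numpy, scipy, OpenCV 4.12 (cv2) and the standard library are available. Lean on these libraries where they do the work, as an engineer would, in place of code of your own. Each camera call takes 0.05 s, during which the arm holds its last target.

## Working session

There is one attempt and no reset: what is moved stays moved. The work goes in short steps, Python scripts to look and compute and a tool call to move; the robot and the scene stay as the last step left them, time stands still between calls to the robot, and variables do not carry over. Pictures are saved under pics/ and viewed, and the job is handed in when it is done.

Besides the shell and the picture viewer there is one more tool, called by a JSON object that holds its "api" and its "payload". servo_tool: Moves the arm, as the interface text tells. Its arguments: {"type":"object","properties":{"commands":{"type":"array","items":{"type":"array"}},"hand":{"type":"number"},"grip_force":{"type":"number"}},"required":["commands"]}

```bash
mkdir -p pics; ls
python3 - <<'E'
from plant import ctrl
import cv2,numpy as np
print(ctrl.observe())
for n in("side","top"):
    p,d=ctrl.grab_frame(n); cv2.imwrite(f"pics/{n}0.png",p[:,:,::-1]); np.save(f"{n}0.npy",d)
    print(n,ctrl.camera_info(n))
    for l in ["bolt1_head","cover1_tab","unit","jar_mid","mug_mid","driver"]:
        r=ctrl.find_in(l,n); print(l,[(round(a["p"],2),np.round(np.array(a["point"])*[640,400],1)) for a in r])
print(ctrl.observe()["time_s"])
E
```

```text
pics
{'time_s': 0.0, 'joints': array([-0.86680921,  0.50185536, -0.42679129,  1.55143985,  0.22082603,
        1.13832185, -0.21031734]), 'joint_velocities': array([ 1.01542559e-03,  1.50157716e-03,  9.31215566e-04,  8.76956769e-04,
        1.85291877e-05, -2.22471261e-03,  2.10510574e-04]), 'joint_torque': array([ 1.07815024e-03, -5.66619694e+01, -5.81635416e+00, -2.79104018e+01,
       -6.87187328e-02,  3.08389042e-02,  1.72419609e-04]), 'tool_pos': array([0.27707188, 0.58721065, 0.22567789]), 'ee_rot': array([ 5.07431909e-04,  8.44573277e-01,  5.35439089e-01, -8.39218839e-04]), 'wrist_force': array([ 0.19276098,  0.3546939 , -0.67765673]), 'ft_torque': array([ 0.02860033, -0.02231596, -0.00133856]), 'opening': 0.09198851160790977}
side {'K': array([[507.54171555,   0.        , 317.01987725],
       [  0.        , 507.54171555, 197.81704277],
       [  0.        ,   0.        ,   1.        ]]), 'R': array([[ 0.99991426,  0.00238239,  0.01287604],
       [ 0.01140973, -0.64101876, -0.7674404 ],
       [ 0.00642545,  0.76752151, -0.64099099]]), 't': array([-0.55043105,  0.0483161 ,  
[... 200 characters left out ...]
[324.5, 234.3]))]
driver [(0.79, array([261.2, 224.5]))]
top {'K': array([[423.82570639,   0.        , 315.18250489],
       [  0.        , 423.82570639, 199.14813184],
       [  0.        ,   0.        ,   1.        ]]), 'R': array([[ 0.0263839 , -0.99965124,  0.00113228],
       [-0.98421713, -0.02617479, -0.17501863],
       [ 0.17498723,  0.00350327, -0.98456447]]), 't': array([-0.01082063,  0.55726813,  0.95732296])}
bolt1_head [(0.46, array([276.5, 187.7]))]
cover1_tab [(0.72, array([279.6, 193.8]))]
unit [(0.7, array([317.8, 181.3])), (0.5, array([317.4, 196.5]))]
jar_mid [(0.79, array([201.6, 195.6]))]
mug_mid [(0.63, array([437.5, 173. ]))]
driver [(0.56, array([327.5, 256.8]))]
0.7
```

View pics/side0.png

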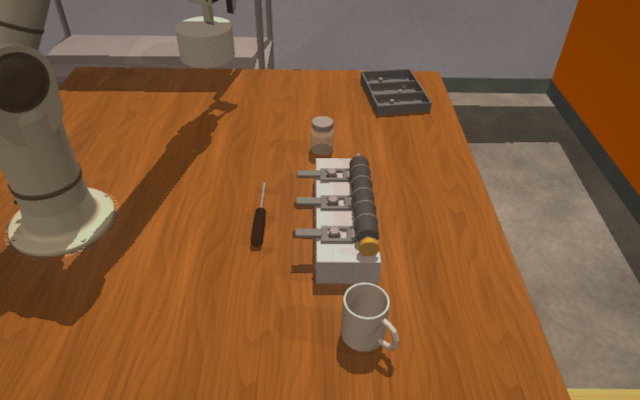

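View pics/top0.png

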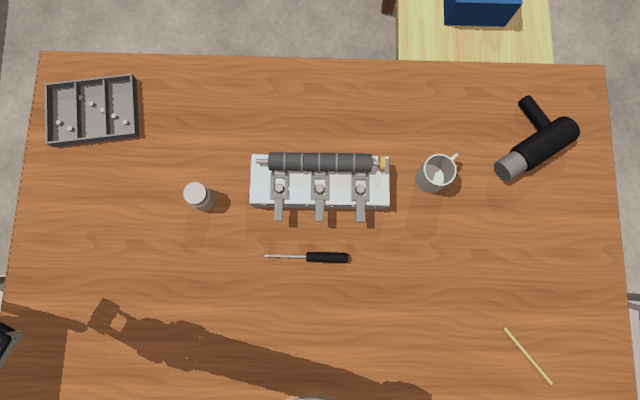

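The side view shows bolts at about (332,173), (333,202), (334,233), with +y the farthest away. The top view shows bolts at about (279,188), (320,188), (361,188). I'll enlarge both and measure.

```bash
cat > h.py <<'E'
import numpy as np,cv2
from plant import ctrl
def w(n,u,v,d=None,z=None):
    c=ctrl.camera_info(n);K,R,t=c["K"],np.array(c["R"]),np.array(c["t"])
    r=np.linalg.inv(K)@[u,v,1]
    if z is not None:
        o=-R.T@t; q=R.T@r; return o+q*(z-o[2])/q[2]
    return R.T@(r*d-t)
def px(n,X):
    c=ctrl.camera_info(n);p=np.array(c["K"])@(np.array(c["R"])@X+c["t"]);return p[:2]/p[2]
def cloud(n,d):
    c=ctrl.camera_info(n);K,R,t=c["K"],np.array(c["R"]),np.array(c["t"])
    v,u=np.mgrid[:400,:640];P=np.stack([(u-K[0,2])/K[0,0]*d,(v-K[1,2])/K[1,1]*d,d],-1)
    return (P-t)@R
E
python3 - <<'E'
from h import *
a=cv2.imread("pics/side0.png")[150:290,280:400];b=cv2.imread("pics/top0.png")[140:225,240:400]
cv2.imwrite("pics/side0c.png",cv2.resize(a,None,fx=4.2,fy=4.2,interpolation=cv2.INTER_CUBIC));cv2.imwrite("pics/top0c.png",cv2.resize(b,None,fx=5,fy=5,interpolation=cv2.INTER_CUBIC))
for n,box in(("side",(280,400,150,290)),("top",(240,400,140,225))):
    d=np.load(n+"0.npy");P=cloud(n,d);u0,u1,v0,v1=box
    Q=P[v0:v1,u0:u1].reshape(-1,3);g=d[v0:v1,u0:u1].ravel()>0
    Q=Q[g]
    for lo,hi in((.057,.063),(.064,.069),(.071,.077),(.08,.105)):
        m=Q[(Q[:,2]>lo)&(Q[:,2]<hi)]; print(n,lo,len(m),m.min(0).round(3),m.max(0).round(3))
    top=Q[(Q[:,2]>.057)&(Q[:,2]<.063)][:,:2].astype(np.float32); print(cv2.minAreaRect(top))
    # bolts
    m=Q[(Q[:,2]>.0705)&(Q[:,2]<.078)]
    lab,c=None,None
    np.save(n+"b.npy",m)
E
```

```text
side 0.057 2858 [ 0.509 -0.17   0.057] [0.669 0.162 0.063]
side 0.064 1139 [ 0.507 -0.155  0.064] [0.659 0.114 0.069]
side 0.071 275 [ 0.507 -0.247  0.071] [0.669 0.1   0.077]
side 0.08 2047 [ 0.602 -0.258  0.08 ] [0.668 0.15  0.104]
((0.5864598751068115, -0.004452437162399292), (0.15828628838062286, 0.3346402049064636), 1.1796514987945557)
top 0.057 3314 [ 0.542 -0.17   0.057] [0.665 0.16  0.063]
top 0.064 1026 [ 0.503 -0.162  0.064] [0.652 0.155 0.069]
top 0.071 361 [ 0.502 -0.15   0.071] [0.624 0.11  0.077]
top 0.08 2083 [ 0.616 -0.155  0.08 ] [0.662 0.144 0.105]
((0.6035060882568359, -0.005337238311767578), (0.12046199291944504, 0.32994771003723145), 0.492541640996933)
```

Run:
```python
from h import *
for n,c in(("side",[(332,173),(333,202),(334,233)]),("top",[(279,188),(320,188),(361,188)])):
    d=np.load(n+"0.npy")
    for u,v in c: print(n,u,v,w(n,u,v,z=.074).round(4),"depth",w(n,u,v,d=d[v,u]).round(4))
```

```text
side 332 173 [0.5823 0.0823 0.074 ] depth [0.5823 0.0832 0.0733]
side 333 202 [ 0.5823 -0.0162  0.074 ] depth [ 0.5826 -0.0105  0.0692]
side 334 233 [ 0.5822 -0.1078  0.074 ] depth [ 0.5823 -0.1062  0.0725]
top 279 188 [0.577  0.0887 0.074 ] depth [0.5769 0.0886 0.0744]
top 320 188 [ 0.5796 -0.0067  0.074 ] depth [ 0.5793 -0.0066  0.0754]
top 361 188 [ 0.5821 -0.102   0.074 ] depth [ 0.5824 -0.1021  0.0728]
```

View pics/side0c.png

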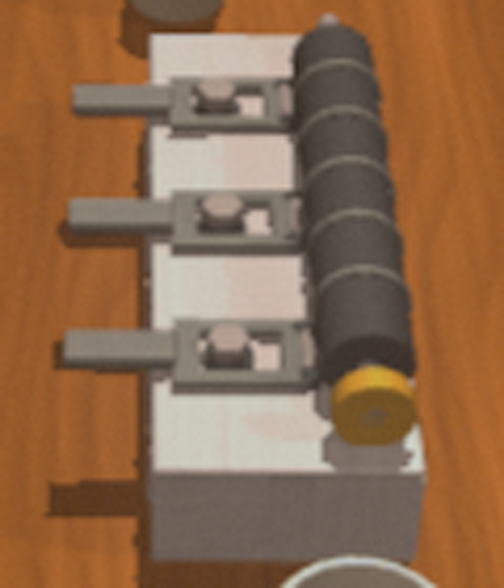

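View pics/top0c.png

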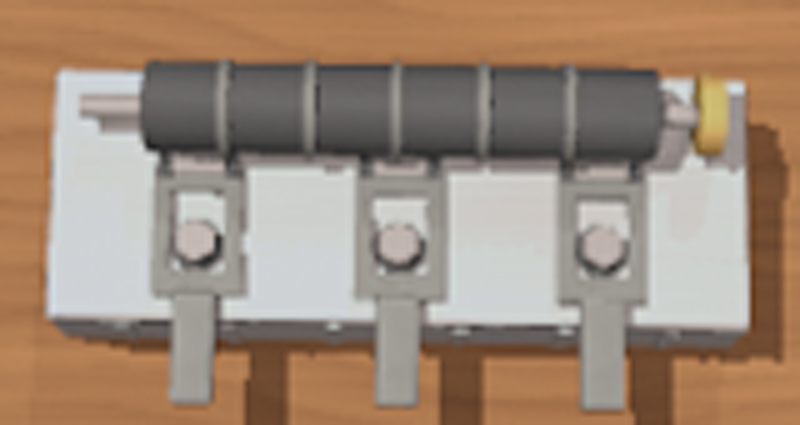

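Run:
```python
from h import *
T=[(240+195/5,140+242/5),(240+399/5,140+244/5),(240+602/5,140+248/5)]
B=np.array([w("top",u-.4,v-.4,z=.074) for u,v in T]);print(B.round(4))
d=B[0]-B[2];print("yaw bolts",np.arctan2(-d[0],d[1]))
S=[(280+217/4.2,150+90/4.2),(280+223/4.2,150+206/4.2),(280+229/4.2,150+335/4.2)]
C=np.array([w("side",u-.4,v-.4,z=.074) for u,v in S]);print(C.round(4));d=C[0]-C[2];print("yaw side",np.arctan2(-d[0],d[1]))
d=np.load("top0.npy");P=cloud("top",d).reshape(-1,3);m=(abs(P[:,2]-.06)<.002)&(abs(P[:,0]-.6)<.1)&(abs(P[:,1])<.2);r=cv2.minAreaRect(P[m][:,:2].astype(np.float32));print(r)
m=(P[:,2]>.062)&(P[:,2]<.071)&(P[:,0]<.535)&(P[:,0]>.48)&(abs(P[:,1])<.15);Q=P[m]
for lo,hi in((.06,.12),(-.04,.04),(-.14,-.07)):
    q=Q[(Q[:,1]>lo)&(Q[:,1]<hi)];print(len(q),q.mean(0).round(4),q.min(0).round(4),q.max(0).round(4))
```

```text
[[ 0.577   0.0896  0.074 ]
 [ 0.5786 -0.0053  0.074 ]
 [ 0.5792 -0.0997  0.074 ]]
yaw bolts 0.01157867428135776
[[ 0.5808  0.0895  0.074 ]
 [ 0.5819 -0.0055  0.074 ]
 [ 0.5827 -0.0977  0.074 ]]
yaw side 0.010258844954539473
((0.6033615469932556, -0.005434870719909668), (0.12028717249631882, 0.3298516273498535), 0.5756927728652954)
84 [0.5178 0.0889 0.0692] [0.5023 0.079  0.0663] [0.5332 0.0988 0.071 ]
83 [ 0.518  -0.0055  0.0692] [ 0.5028 -0.0155  0.0653] [0.5334 0.0037 0.0709]
81 [ 0.5185 -0.1001  0.0688] [ 0.5035 -0.1101  0.063 ] [ 0.5339 -0.0913  0.071 ]
```

{"api": "servo_tool", "payload": {"commands": [[[3,-5,0],0.1],[[3,-5,0],0.1],[[3,-5,0],0.1],[[3,-5,0],0.1],[[3,-5,0],0],[[3,-5,0],0],[[3,-5,0],0],[[3,-5,0],0]], "hand": -1, "grip_force": 20}}

```text
time_s: 1.5
tool_pos: [0.484, 0.2431, 0.2272]
ee_rot: [0.0, 0.721, 0.693, 0.0]
wrist_force: [-0.0, 0.4, 0.8]
opening: 0.0325
```

{"api": "servo_tool", "payload": {"commands": [[[0,0,0],0.05],[[0,0,0],0],[[0,0,0],0]]}}

```text
time_s: 1.8
tool_pos: [0.4826, 0.246, 0.2269]
ee_rot: [-0.0, 0.704, 0.71, 0.0]
wrist_force: [0.4, 0.8, 0.6]
opening: 0.0084
```

{"api": "servo_tool", "payload": {"commands": [[[2,-3,0],0],[[2,-3,0],0],[[2,-3,0],0],[[2,-3,-2],0],[[1.6,-3.6,-2],0],[[0,0,-3],0],[[0,0,-3],0],[[0,0,0],0],[[0,0,0],0]]}}

```text
time_s: 2.7
tool_pos: [0.5785, 0.0909, 0.1269]
ee_rot: [-0.001, 0.703, 0.711, -0.0]
wrist_force: [0.5, -0.2, 0.9]
opening: 0.0006
```

{"api": "servo_tool", "payload": {"commands": [[[0,-0.1,-2],0],[[0,0,-2],0],[[0,0,-0.9],0],[[0,0,0],0],[[0,0,0],0]]}}

```text
time_s: 3.2
tool_pos: [0.58, 0.0887, 0.0792]
ee_rot: [0.001, 0.704, 0.711, 0.001]
wrist_force: [0.2, 0.3, 0.4]
opening: 0.0007
```

{"api": "servo_tool", "payload": {"commands": [[[0,0,-0.2],0],[[0,0,-0.2],0],[[0,0,-0.1],0],[[0,0,-0.1],0],[[0,0,0],0]]}}

```text
time_s: 3.7
tool_pos: [0.5798, 0.088, 0.0721]
ee_rot: [0.0, 0.704, 0.71, 0.001]
wrist_force: [1.2, -0.7, 3.1]
opening: 0.0003
```

{"api": "servo_tool", "payload": {"commands": [[[0,0,-0.1],0],[[0,0,-0.1],0],[[0,0,0],0]]}}

```text
time_s: 4.0
tool_pos: [0.5795, 0.088, 0.0698]
ee_rot: [0.0, 0.704, 0.71, 0.0]
wrist_force: [1.4, 1.1, 3.0]
opening: 0.0001
```

{"api": "servo_tool", "payload": {"commands": [[[0,0,-0.1],0],[[0,0,-0.1],0],[[0,0,-0.1],0],[[0,0,0],0]]}}

```text
time_s: 4.4
tool_pos: [0.5794, 0.0879, 0.0673]
ee_rot: [0.0, 0.704, 0.71, 0.0]
wrist_force: [0.0, -0.2, 6.6]
opening: 0.0005
```

{"api": "servo_tool", "payload": {"commands": [[[0,0,2],0],[[0,0,2],0],[[-1.5,0,2],0],[[-2,0,1],0],[[-2,0,0],0],[[-3,0,0],0],[[-3,0,0],0],[[-3,0,0],0],[[0,0,0],0],[[0,0,0],0]], "hand": 0.1}}

```text
time_s: 5.4
tool_pos: [0.4331, 0.0875, 0.1364]
ee_rot: [-0.0, 0.704, 0.71, -0.001]
wrist_force: [0.6, 0.6, 0.2]
opening: 0.0507
```

Run:
```python
from h import *
for n,s in(("side",(slice(150,290),slice(280,400))),("top",(slice(140,225),slice(240,400)))):
    p,d=ctrl.grab_frame(n);cv2.imwrite(f"pics/{n}1.png",cv2.resize(p[s][:,:,::-1],None,fx=4.2,fy=4.2,interpolation=cv2.INTER_CUBIC))
    P=cloud(n,d)
    D0=np.load(n+"0.npy");P0=cloud(n,D0)
    for u,v in ([(332,173),(333,201),(334,232)] if n=="side" else [(279,188),(320,188),(360,189)]):
        print(n,np.median(P0[v-1:v+2,u-1:u+2,2]).round(4),np.median(P[v-1:v+2,u-1:u+2,2]).round(4))
print(ctrl.observe()["tool_pos"],ctrl.observe()["opening"])
```

```text
side 0.0725 0.0668
side 0.0726 0.0729
side 0.0737 0.073
top 0.0749 0.0664
top 0.0745 0.0744
top 0.074 0.0761
[0.434795   0.08781884 0.13673938] 0.05021060448354408
```

View pics/side1.png

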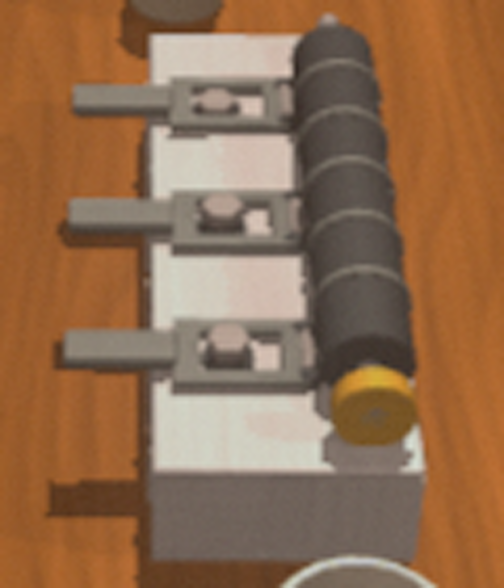

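View pics/top1.png

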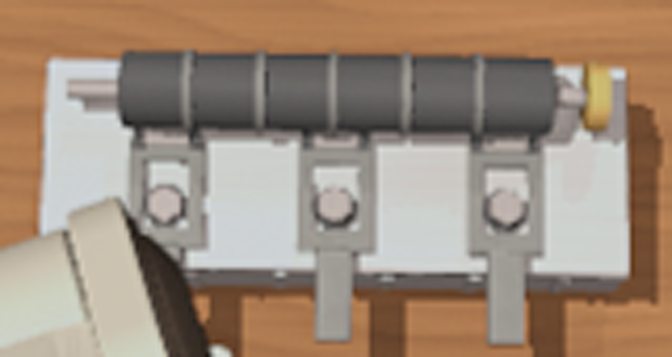

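The side crop shows the +y bolt at (217,100) flush with its cover. Its depth dropped by 6–8 mm, while the other two bolts are unchanged, so bolt1 is the loose one. Next I go to its tab.

{"api": "servo_tool", "payload": {"commands": [[[3,0.1,0],0],[[3,0,0],0],[[2,0,0],0],[[0,0,-3],0],[[0,0,-3],0],[[0,0,-3],0],[[0,0,0],0],[[0,0,0],0]]}}

```text
time_s: 6.3
tool_pos: [0.5142, 0.0889, 0.0464]
ee_rot: [-0.001, 0.704, 0.71, -0.001]
wrist_force: [1.5, 0.4, 0.6]
opening: 0.05
```

{"api": "servo_tool", "payload": {"commands": [[[0,0,0],0],[[0,0,0],0],[[0,0,0],0],[[0,0,0],0],[[0,0,0],0],[[0,0,0],0],[[0,0,0],0],[[0,0,0],0]], "hand": -1, "grip_force": 20}}

```text
time_s: 7.1
tool_pos: [0.5147, 0.0902, 0.0475]
ee_rot: [0.0, 0.703, 0.711, 0.001]
wrist_force: [-1.1, 4.2, 5.3]
opening: 0.0196
```

{"api": "servo_tool", "payload": {"commands": [[[0.05,0,0.9],0],[[0.1,0,0.9],0],[[0.2,0,0.9],0],[[0.3,0,0.8],0],[[0,0,0],0]]}}

```text
time_s: 7.6
tool_pos: [0.5211, 0.0903, 0.0824]
ee_rot: [-0.0, 0.704, 0.711, 0.001]
wrist_force: [1.5, 5.3, -2.4]
opening: 0.0195
```

{"api": "servo_tool", "payload": {"commands": [[[0.35,0,0.8],0],[[0.4,0,0.8],0],[[0.5,0,0.75],0],[[0.55,0,0.7],0],[[0.6,0,0.65],0],[[0.15,0,0.15],0],[[0,0,0],0],[[0,0,0],0],[[0,0,0],0]]}}

```text
time_s: 8.5
tool_pos: [0.5453, 0.0906, 0.1198]
ee_rot: [-0.001, 0.703, 0.711, 0.0]
wrist_force: [-0.9, 5.4, -0.4]
opening: 0.0198
```

Run:
```python
from h import *
for n,s in(("side",(slice(100,290),slice(240,430))),("top",(slice(130,270),slice(160,460)))):
    p,d=ctrl.grab_frame(n);cv2.imwrite(f"pics/{n}2.png",cv2.resize(p[s][:,:,::-1],None,fx=2.6,fy=2.6,interpolation=cv2.INTER_CUBIC))
    np.save(n+"2.npy",d);P=cloud(n,d);P0=cloud(n,np.load(n+"0.npy"))
    if n=="side":
        for y in(-.0055,-.1):
            for x in(.51,.525,.55):
                u,v=px(n,[x,y,.069]).round().astype(int);print(x,y,P0[v,u].round(3),P[v,u].round(3))
o=ctrl.observe();print(o["tool_pos"],o["wrist_force"],o["opening"],o["joint_velocities"].round(4),o["time_s"])
```

```text
0.51 -0.0055 [ 0.51  -0.007  0.07 ] [ 0.51  -0.004  0.068]
0.525 -0.0055 [ 0.525 -0.005  0.069] [ 0.525 -0.006  0.07 ]
0.55 -0.0055 [ 0.55  -0.007  0.071] [ 0.55  -0.005  0.07 ]
0.51 -0.1 [ 0.509 -0.102  0.07 ] [ 0.509 -0.102  0.07 ]
0.525 -0.1 [ 0.525 -0.104  0.073] [ 0.525 -0.104  0.072]
0.55 -0.1 [ 0.55  -0.101  0.069] [ 0.55  -0.102  0.071]
[0.54524879 0.09052444 0.11975648] [ 1.11707137  5.9430006  -1.35769964] 0.019672017402114005 [-0.0018  0.0009 -0.0004 -0.0015  0.0016  0.001   0.0011] 8.6
```

View pics/side2.png

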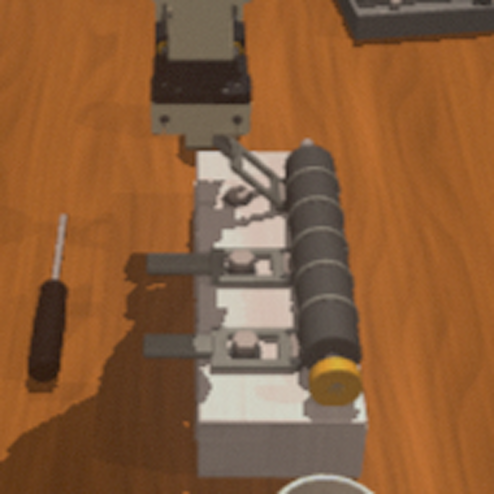

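View pics/top2.png

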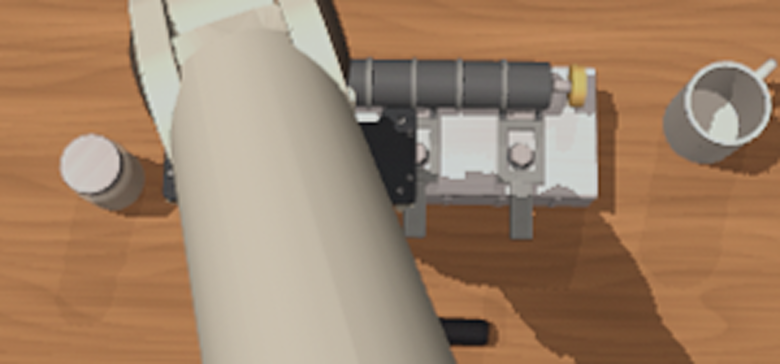

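The side view shows cover1's frame tilted about 45° from its hinge (275,200) up to the fingers (220,145). Covers 2 and 3 are flat, and the jar, mug and screwdriver look unmoved. The arm is still, so I'm handing in.

Run:
```python
from plant import ctrl
print(ctrl.close_job()); o=ctrl.observe(); print(o["time_s"],o["tool_pos"],o["opening"])
```

```text
the job is handed in; nothing more can be done
None
the job is handed in; nothing more can be done
```

I handed the job in at about 8.6 s with bolt1's cover held up by its tab at about 45°; the hand-in gives no verdict.

- **Finding the loose bolt:** I tapped bolt1, the one at the unit's +y end, first. It slid down at a steady 3 N or so, and the force rose to 6.6 N once it was about 7 mm down. Both cameras then showed it 6–8 mm lower and the other two unchanged, so I did not tap those.
- **Lifting the cover:** I gripped that cover's tab across its 20 mm width with a 20 N grip and raised it along the hinge arc.
- **Last checks:**
  - The finger opening was 19.7 mm, so the tab was still between the pads.
  - The tool had risen 72 mm and moved back 31 mm, which matches about 45°, and the arm was still.
  - The side view showed the cover tilted open and covers 2 and 3 flat, at the same heights as at the start.
  - The jar, mug and screwdriver looked unmoved; I judged that by eye, without measuring.
- **Only irregularity:** there was a steady sideways force of about 5–6 N at the wrist, most likely from a grip slightly off centre. I left it as it was.

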